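# Nest the blue corner guard over the short steel angle

### The arm

A 7-joint arm with a two-finger parallel gripper is mounted at the origin on the work surface. World frame = base frame: x ahead of the robot, y to its left, z up, the work surface at z = 0. Lengths are in m, angles in rad, forces in N, time in s.
With the tool pointing down it reaches from about 0.35 to 0.9 m from the base axis. Payload 8.1 kg.
Tool frame: the origin (TCP) lies midway between the tips of the shut fingers; the grasp point (between the pads) lies behind it (arm.tcp_to_grasp is the z of the grasp point in the tool frame, in m); z points along the fingers, y is the line along which they close (so a half turn about z gives the same grasp; the last joint's range is limited). The gripper opens to 92 mm and grips with 3 to 60 N. Pads are 19 mm wide; open, the fingers measure 130 mm over their backs; the gripper's body (75 mm by 190 mm) begins 47 mm behind the grasp point.
Start: joints at [-1.386, 0.434, 0.025, 1.573, -0.012, 1.134, -0.075], TCP at [0.177, 0.599, 0.227] pointing down, gripper open.
Joint ranges: [-2.62, 2.62], [-0.44, 2.09], [-1.27, 1.32], [0.08, 2.57], [-1.32, 4.46], [0.12, 2], [-2.74, 2.74]. Speed limits (rad/s): [2.22, 2.22, 3.01, 3.01, 3.14, 3.14, 3.14].

### API

Orientations are given as a rotation vector (axis times angle).
In Python, from cell import readout, vision, arm gives the robot as it stands.
- The arm moves only by the tool carry_out, never from a script. Its argument "increments" is one flat list of numbers, 6 for each row, row after row: the shift along the world's x, y, z in mm, then the turn, a rotation vector about the world's x, y, z in rad. In form: [tx, ty, tz, wx, wy, wz, tx, ty, tz, wx, wy, wz, ...]. A call has 1 to 20 rows; each row shifts and turns the commanded pose from where the row before left it; what a row does not reach is not made up. A row lasts 1/8 s, in which the tool goes at most 62.5 mm and 10.7 degrees, less where a joint would pass 70% of its speed; a pose out of reach is approached as far as the arm can. A call with a gripper value outside its range is refused whole. "grip" is the closure, from 0 (fully open) to 1 (shut), set as the call begins (left out, the last holds). The fingers move at their own pace and stop on an object; "newtons" is the grip in N (left out, the last holds). Time passes only in rows, so rows that do not move let the fingers close. It gives the time, the measured TCP pose, the force, the opening and the grip force at its end, in the units of the state.
- readout.observe(): the state, without advancing time (a new reading comes with each control period).
- vision.get_image(name): name is "scene" or "side" or "wrist"; returns the picture (480x640x3 uint8, red, green, blue); there is no depth.
- vision.calibration(name): a dict with "fov_y" (degrees; the focal length in pixels is half the picture's height over the tangent of half this angle, whatever the lens; pixels are square), "cx", "cy" (the principal point, pixels), "pose" (4x4, takes a point from camera to world coordinates). Camera axes: x right, y up, looking along -z (the intrinsics and any distortion apply to the point x, -y, -z); pixel columns grow to the right and rows downward; lengths in m; the calibration is good to about 2 mm. The wrist camera is an equidistant fisheye: a pixel r from the principal point sees the ray r / f radians off the axis. A picture is of the moment at which its call begins: read the wrist's pose just before it. calibration takes no time and is no camera call; for the wrist camera it gives the pose at the moment of the call.
- arm.sign_off(): hands the job in; it is judged then, once.
The state is a dict: "clock": time; "joints": joint angles; "dq": joint speeds; "joint_efforts": joint torques, N m; "position": TCP position; "ee_rot": TCP orientation; "force": force on the tool from outside, world axes, zero at the start; "ft_torque": the same for the moment, N m; "width": opening from 0.0 (shut) to 1.0 (fully open); "gripper_force": force on a finger pad.
Only numpy, scipy, OpenCV 4.12 (cv2) and the standard library are available. Lean on these libraries where they do the work, as an engineer would, in place of code of your own. Each camera call takes 0.05 s, during which the arm holds its last target. There are 200 camera calls.

### The job

Tidy away a spare shelf corner guard: pick up the blue angle section and nest it over the short steel angle that lies on the green mat, ridge on ridge and legs flat on legs, so that it covers the steel one from end to end. Lower it into place rather than dropping it, leave the steel angle where it lies, and do not disturb the red and white guards.

Things in the scene. Friction and masses are not known exactly. Their poses are not given: they have to be found in the camera images.
- blue_mid (a point): Blue 90-degree corner guard lying like a tent, ridge up, hollow beneath: 64 mm long, 38.9 mm high, 71 mm across; legs 50 mm wide, 5 mm thick; 85 g. Its flat upright ends can be gripped from above (64 mm wide, fingers closing along the ridge, near the ridge). Point: its centre, half-way along, 19.4 mm above its feet and below the ridge line; x along the ridge, z up.
- steel_mid (a point): Short steel angle, loose, 150 g, lying ridge up on a fixed green mat 4 mm thick. Same section as the guards (38.9 mm high) but 40 mm long, so a guard centred on it overhangs 12 mm at each end. Point: its centre, half-way along, 19.4 mm above its feet and below the ridge line; x along the ridge, z up. With a guard nested on it, the guard's centre is 7.1 mm above this one.
- red_mid (a point): Red 90-degree corner guard, a bystander of the blue one's shape and size (64 mm long, 38.9 mm high). Point: its centre, half-way along, 19.4 mm above its feet and below the ridge line; x along the ridge, z up.
- white_mid (a point): White 90-degree corner guard, a bystander of the blue one's shape and size (64 mm long, 38.9 mm high). Point: its centre, half-way along, 19.4 mm above its feet and below the ridge line; x along the ridge, z up.
There are look-alikes about, which are no part of the job. Of the things shaped like the part that bears steel_mid, the bare steel one is meant.

How it is judged:
By the outcome, as a careful person would: the job done as asked, in the order asked, and still so for the second after the job is handed in, with the robot touching nothing.
It also fails if it takes over 35 s, if anything falls off the work surface, if the arm or the gripper's body presses on something with over 40 N, if the wrist force passes 120 N, or if a joint passes its speed limit or range.

## Working session

There is one attempt and no reset: what is moved stays moved. The work goes in short steps, Python scripts to look and compute and a tool call to move; the robot and the scene stay as the last step left them, time stands still between calls to the robot, and variables do not carry over. Pictures are saved under pics/ and viewed, at most 10 in all, crops included, and the job is handed in when it is done.

Besides the shell and the picture viewer there is one more tool, called after "Request:" as name(argument=value, ...), one argument or row to a line, values as JSON. carry_out: Moves the arm, as the interface text tells. Its arguments: {"type":"object","properties":{"increments":{"type":"array","items":{"type":"number"}},"grip":{"type":"number"},"newtons":{"type":"number"}},"required":["increments"]}

```bash
mkdir -p pics
cat > h.py <<'E'
import numpy as np, cv2
from cell import readout, vision, arm
def grab(n,f):
    c=vision.calibration(n); im=vision.get_image(n); cv2.imwrite(f,im[:,:,::-1]); return im,c
def ray(c,u,v,fish=False):
    f=240/np.tan(np.radians(c["fov_y"])/2); x,y=(u-c["cx"]),(v-c["cy"])
    if fish:
        r=np.hypot(x,y); t=r/f; d=np.array([x/r*np.sin(t),-y/r*np.sin(t),-np.cos(t)]) if r>0 else np.array([0,0,-1.])
    else: d=np.array([x/f,-y/f,-1])
    P=np.array(c["pose"]); return P[:3,3],P[:3,:3]@d
def onz(c,u,v,z,fish=False):
    o,d=ray(c,u,v,fish); return o+d*(z-o[2])/d[2]
def proj(c,p):
    f=240/np.tan(np.radians(c["fov_y"])/2);P=np.array(c["pose"]);q=P[:3,:3].T@(np.array(p)-P[:3,3])
    return c["cx"]-f*q[0]/q[2], c["cy"]+f*q[1]/q[2]
E
python3 - <<'E'
from h import *
for n in("scene","side","wrist"):
    im,c=grab(n,f"pics/{n}0.png"); print(n,{k:(np.round(v,3).tolist() if not isinstance(v,str) else v) for k,v in c.items()})
print(arm.tcp_to_grasp, readout.observe())
E
```

```text
scene {'fov_y': 50.3, 'cx': 321.274, 'cy': 244.791, 'pose': [[0.547, -0.587, 0.597, 1.105], [0.837, 0.389, -0.384, -0.345], [-0.007, 0.71, 0.705, 0.694], [0.0, 0.0, 0.0, 1.0]]}
side {'fov_y': 50.209, 'cx': 315.285, 'cy': 243.887, 'pose': [[-0.971, 0.165, -0.17, 0.381], [-0.237, -0.669, 0.704, 0.729], [0.002, 0.724, 0.689, 0.781], [0.0, 0.0, 0.0, 1.0]]}
wrist {'fov_y': 65.706, 'cx': 319.01, 'cy': 240.317, 'pose': [[0.285, -0.918, -0.276, 0.103], [0.959, 0.272, 0.083, 0.621], [-0.001, -0.289, 0.957, 0.386], [0.0, 0.0, 0.0, 1.0]]}
-0.0188 {'clock': 0.15, 'joints': array([-1.38559233,  0.43506979,  0.02495715,  1.57388475, -0.01161418,
        1.13397502, -0.07511424]), 'dq': array([ 3.73198975e-04, -1.73501801e-03,  5.95299867e-05, -2.98473725e-03,
        8.75298430e-04, -1.14807717e-03, -1.86102220e-03]), 'joint_efforts': array([ 1.23481565e-03, -6.68249989e+01,  9.86128002e-01, -3.14691925e+01,
       -6.03110343e-02,  3.93444300e-02,  1.26293316e-04]), 'position': array([0.17732689, 0.59891855, 0.22612207]), 'ee_rot': array([-4.50625205e-01, -3.10902298e+00,  1.86787508e-03]), 'force': array([-0.12070749,  0.73983259, -0.47384948]), 'ft_torque': array([-0.07129197,  0.04110513,  0.06558612]), 'gripper_force': 0.0, 'width': 0.9961430189989535}
```

View pics/scene0.png

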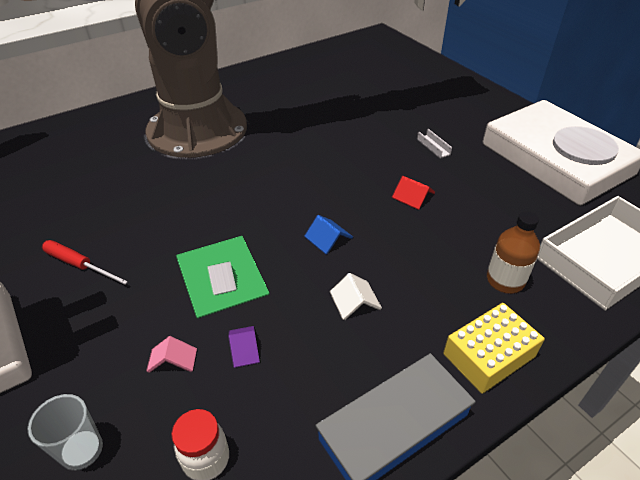

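View pics/side0.png

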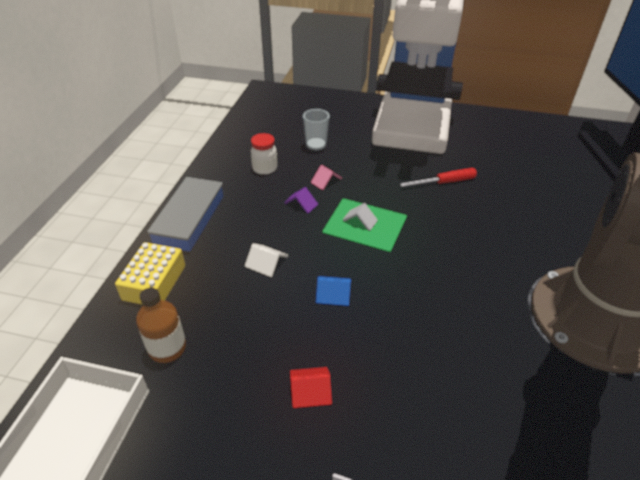

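View pics/wrist0.png

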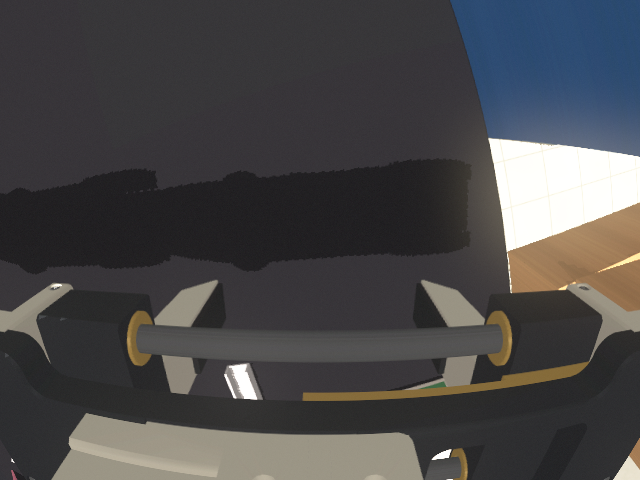

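The scene picture shows blue at (327,233), steel on the mat at (221,278), white at (355,295) and red at (412,192). In the side picture blue is at (333,290) and steel at (360,215). The wrist camera can't see the parts yet. Next I'll enlarge crops to find the corners.

Run:
```python
from h import *
s=cv2.imread("pics/scene0.png"); d=cv2.imread("pics/side0.png")
def crop(im,x,y,w=66,h=50): return cv2.resize(im[y-h//2:y+h//2,x-w//2:x+w//2],(396,300),interpolation=cv2.INTER_CUBIC)
m=np.vstack([np.hstack([crop(s,327,233),crop(s,221,278)]),np.hstack([crop(d,333,290),crop(d,360,215)])])
cv2.imwrite("pics/m1.png",m)
for n,pts in(("scene",dict(blue=(327,233),steel=(221,278),white=(355,295),red=(412,192))),("side",dict(blue=(333,290),steel=(360,215)))):
    c=vision.calibration(n)
    for k,p in pts.items(): print(n,k,onz(c,*p,.02).round(3))
```

```text
scene blue [0.514 0.049 0.02 ]
scene steel [ 0.506 -0.17   0.02 ]
scene white [0.668 0.004 0.02 ]
scene red [0.508 0.266 0.02 ]
side blue [0.504 0.071 0.02 ]
side steel [ 0.493 -0.166  0.02 ]
```

View pics/m1.png

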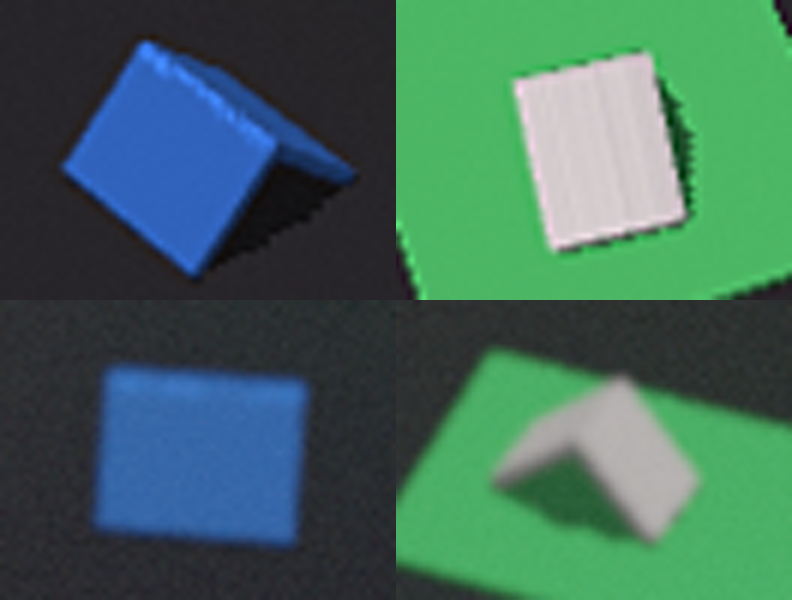

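Blue: ridge and foot corners are sharp in both views. Steel: the scene view shows one leg face, and the side view shows its open end and ridge. Next, ray-casting the corners.

```bash
cat > m.py <<'E'
from h import *
C={n:vision.calibration(n) for n in("scene","side")}
def tri(a,b):
    o1,d1=ray(C["scene"],*a);o2,d2=ray(C["side"],*b);d1/=np.linalg.norm(d1);d2/=np.linalg.norm(d2)
    s=np.linalg.lstsq(np.c_[d1,-d2],o2-o1,rcond=None)[0];p,q=o1+s[0]*d1,o2+s[1]*d2
    return (p+q)/2,np.linalg.norm(p-q)
E
python3 - <<'E'
from m import *
f=lambda o,l:[(o[0]+(x+.5)/6-.5,o[1]+(y+.5)/6-.5) for x,y in l]
bs=f((294,208),[(145,41),(277,145),(63,167),(193,277),(353,178)])
bd=f((300,265),[(107,68),(305,80),(96,230),(295,245)])
ss=f((188,253),[(119,80),(254,53),(290,217),(157,250)])
sd=f((327,190),[(179,140),(226,75),(94,182),(301,180),(259,243)])
sd=[(0,0)]*0+f((327,190),[(575-396,140),(622-396,75),(490-396,182),(697-396,180),(655-396,243)])
P=lambda *a:print(*[np.round(1000*np.array(x),1) for x in a])
print("blue scene ridge");  r=[onz(C["scene"],*p,.0389) for p in bs[:2]]; P(*r, np.linalg.norm(r[0]-r[1]))
P(*[onz(C["scene"],*p,z) for p,z in zip(bs[2:],(0.0035,)*3)])
print("blue side ridge");  r=[onz(C["side"],*p,.0389) for p in bd[:2]]; P(*r, np.linalg.norm(r[0]-r[1])); P(*[onz(C["side"],*p,.0035) for p in bd[2:]])
print("steel scene z=.0429 / z=.0075"); P(*[onz(C["scene"],*p,.0429) for p in ss]);P(*[onz(C["scene"],*p,.0075) for p in ss])
print("steel side ridge, feet");r=[onz(C["side"],*p,.0429) for p in sd[:2]]; P(*r, np.linalg.norm(r[0]-r[1])); P(*[onz(C["side"],*p,.0075) for p in sd[2:]])
for a in bs[:2]:
  for b in bd[:2]: P(*tri(a,b))
for a in ss:
  for b in sd[:2]:P(*tri(a,b))
E
```

```text
blue scene ridge
[476.7  52.1  38.9] [540.4  59.8  38.9] 64.2
[480.   17.7   3.5] [545.   25.4   3.5] [536.4  93.4   3.5]
blue side ridge
[539.1  59.2  38.9] [474.9  48.9  38.9] 65.0
[533.2  98.2   3.5] [468.7  88.9   3.5]
steel scene z=.0429 / z=.0075
[ 487.9 -183.5   42.9] [ 499.8 -146.1   42.9] [ 562.1 -165.4   42.9] [ 552.6 -201.2   42.9]
[ 454.4 -174.7    7.5] [ 466.9 -135.3    7.5] [ 532.6 -155.6    7.5] [ 522.5 -193.4    7.5]
steel side ridge, feet
[ 498.6 -144.1   42.9] [ 488.1 -186.2   42.9] 43.4
[ 531.3 -153.5    7.5] [ 454.3 -173.7    7.5] [ 464.1 -134.1    7.5]
[519.2  51.2  55. ] 50.0
[475.9  51.1  39.8] 3.1
[539.6  59.6  38.8] 1.4
[497.6  60.2  25.3] 56.8
[ 492.2 -174.8   30.3] 27.9
[ 488.3 -184.    44.1] 1.2
[ 498.7 -145.7   41.6] 0.2
[ 495.1 -154.7   55.6] 28.0
[ 515.3 -163.1   10.9] 35.8
[ 511.9 -171.9   26.6] 64.3
[ 508.7 -193.    -2.7] 9.2
[ 504.9 -201.9   12.9] 38.9
```

Blue: centre ≈ (508, 55), yaw ≈ 7.5°, ridge length 64–65 mm against 64 given. Steel: centre ≈ (493.6, −165), yaw ≈ 73.7°, ridge height ≈ 43 mm, feet consistent. Moving above blue.

Request:
carry_out(
  increments=[23.6,-38.9,-6,0,0,-0.082,23.6,-38.9,-6,0,0,-0.082,23.6,-38.9,-6,0,0,-0.082,23.6,-38.9,-6,0,0,-0.082,23.6,-38.9,-6,0,0,-0.082,23.6,-38.9,-6,0,0,-0.082,23.6,-38.9,-6,0,0,-0.082,23.6,-38.9,-6,0,0,-0.082,23.6,-38.9,-6,0,0,-0.082,23.6,-38.9,-6,0,0,-0.082,23.6,-38.9,-6,0,0,-0.082,23.6,-38.9,-6,0,0,-0.082,23.6,-38.9,-6,0,0,-0.082,23.6,-38.9,-6,0,0,-0.082,0,0,0,0,0,0,0,0,0,0,0,0],
  grip=0,
)

```text
clock: 2.15
position: [0.5074, 0.0551, 0.1425]
ee_rot: [-2.066, -2.366, 0.001]
force: [0.2, 0.2, 0.3]
width: 0.998
gripper_force: 0.0
```

Run:
```python
from h import *
from scipy.spatial.transform import Rotation as R
s=readout.observe(); M=R.from_rotvec(s["ee_rot"]).as_matrix(); print(s["clock"],s["position"],M.round(4).tolist(),np.degrees(np.arctan2(M[1,1],M[0,1])))
im,c=grab("wrist","pics/w1.png")
```

```text
2.15 [0.50738203 0.05505793 0.14248208] [[-0.135, 0.9909, -0.0009], [0.9909, 0.135, 0.0001], [0.0002, -0.0008, -1.0]] 7.755936854653015
```

View pics/w1.png

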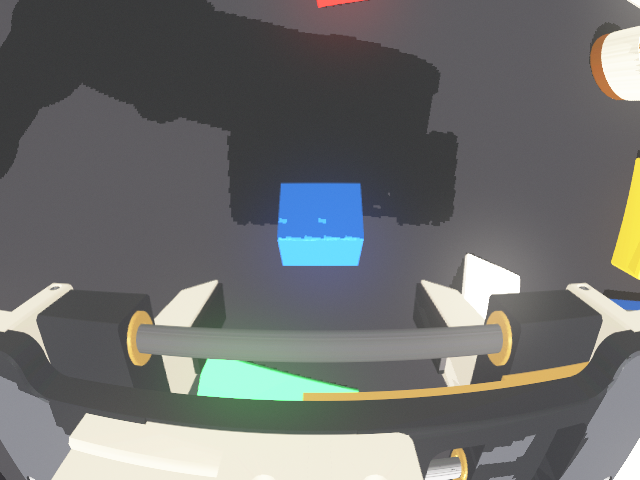

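The wrist view shows blue centred at about (320,225): ridge at row ≈237, cols 277–364, and foot edges at rows 183 and 265. I'll measure these and compare.

Run:
```python
from h import *
c=vision.calibration("wrist")
for z,l in((.0389,[(277.5,237.5),(364,237)]),(.0035,[(281,183),(361,183),(283,265.5),(358.5,265.5)])):
    p=[onz(c,*q,z,True)*1000 for q in l]; print(np.round(p,1).tolist())
    for i in range(0,len(p),2):
        e=p[i+1]-p[i]; print((p[i]+p[i+1])/2, np.linalg.norm(e),np.degrees(np.arctan2(e[1],e[0])))
```

```text
[[476.6, 52.5, 38.9], [540.1, 61.6, 38.9]]
[508.33936502  57.05914001  38.9       ] 64.21166723620728 8.14330593257838
[[471.6, 87.9, 3.5], [536.0, 96.8, 3.5], [481.1, 17.3, 3.5], [545.6, 26.1, 3.5]]
[503.82655109  92.36142775   3.5       ] 64.9756056596873 7.823970598439823
[513.36884585  21.72071031   3.5       ] 65.0898964136487 7.786403428398518
```

The wrist view gives centre (508.5, 57) and yaw 7.9°, which agrees. Descending and gripping.

Request:
carry_out(
  increments=[1,1.5,-20,0,0,0,0,0,-25,0,0,0,0,0,-25,0,0,0,0,0,-25,0,0,0,0,0,-18,0,0,0,0,0,-12,0,0,0,0,0,-6,0,0,0,0,0,0,0,0,0],
)

```text
clock: 3.2
position: [0.5088, 0.0565, 0.0118]
ee_rot: [-2.066, -2.367, -0.0]
force: [0.3, -0.7, -0.5]
width: 0.999
gripper_force: 0.0
```

Request:
carry_out(
  increments=[0,0,0,0,0,0,0,0,0,0,0,0,0,0,0,0,0,0,0,0,0,0,0,0,0,0,0,0,0,0,0,0,0,0,0,0],
  grip=1,
  newtons=20,
)

```text
clock: 3.95
position: [0.509, 0.0562, 0.0119]
ee_rot: [2.067, 2.366, 0.0]
force: [-1.0, -0.3, 3.9]
width: 0.692
gripper_force: 20.0
```

Gripped: opening 63.7 mm, 20 N. Lifting and carrying over the steel.

Request:
carry_out(
  increments=[0,0,10,0,0,0,0,0,20,0,0,0,0,0,30,0,0,0,0,0,30,0,0,0,-1.3,-18.4,0,0,0,0.096,-1.3,-18.4,0,0,0,0.096,-1.3,-18.4,0,0,0,0.096,-1.3,-18.4,0,0,0,0.096,-1.3,-18.4,0,0,0,0.096,-1.3,-18.4,0,0,0,0.096,-1.3,-18.4,0,0,0,0.096,-1.3,-18.4,0,0,0,0.096,-1.3,-18.4,0,0,0,0.096,-1.3,-18.4,0,0,0,0.096,-1.3,-18.4,0,0,0,0.096,-1.3,-18.4,0,0,0,0.096,0,0,0,0,0,0,0,0,0,0,0,0],
)

```text
clock: 6.2
position: [0.4932, -0.1639, 0.1019]
ee_rot: [-0.447, -3.109, -0.001]
force: [-0.6, -0.3, -0.1]
width: 0.694
gripper_force: 20.0
```

Run:
```python
from h import *
from scipy.spatial.transform import Rotation as R
s=readout.observe(); M=R.from_rotvec(s["ee_rot"]).as_matrix(); print(s["clock"],s["position"],M.round(4).tolist(),np.degrees(np.arctan2(M[1,1],M[0,1])),s["joints"])
a=[grab(n,f"pics/{n}2.png")[0] for n in("scene","side","wrist")]
def crop(im,x,y,w=134,h=100): return cv2.resize(im[y-h//2:y+h//2,x-w//2:x+w//2],(402,300),interpolation=cv2.INTER_CUBIC)
m=np.vstack([np.hstack([crop(a[0],221,258),crop(a[1],360,200)]),np.hstack([cv2.resize(a[2],(402,300)),np.zeros((300,402,3),np.uint8)])])
cv2.imwrite("pics/m2.png",m[:,:800,::-1])
```

```text
6.2 [ 0.49317888 -0.16391581  0.10188549] [[-0.9595, 0.2818, -0.0001], [0.2818, 0.9595, 0.0004], [0.0002, 0.0004, -1.0]] 73.63261352270166 [ 0.09323065  0.41213661  0.16489864  1.98291101 -0.09676836  0.75404591
  1.600324  ]
```

View pics/m2.png

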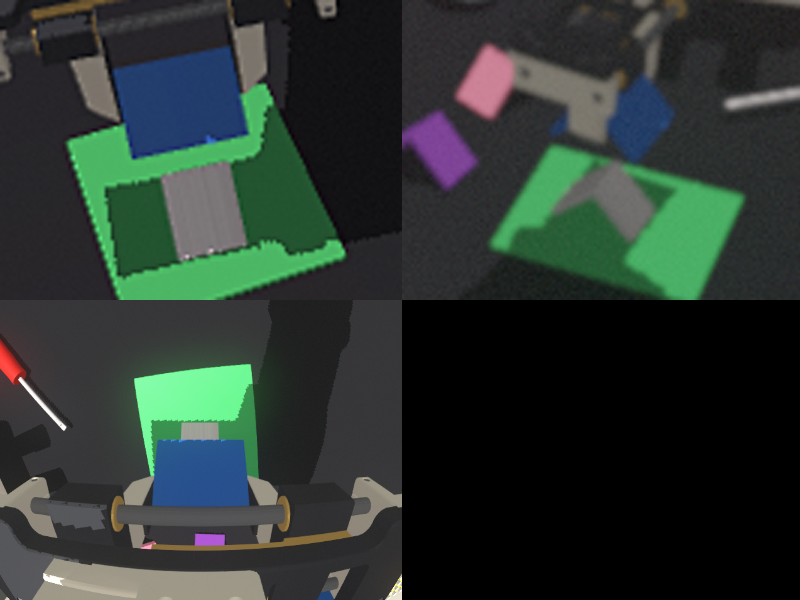

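The scene view shows the blue face held level above the fully visible steel face. The wrist view shows the steel end peeking out, roughly centred. Next I'll get the corners of both faces from masks in the same scene picture for a relative fit.

Run:
```python
from m import *
im=cv2.imread("pics/scene2.png").astype(int); b,g,r=im[...,0],im[...,1],im[...,2]
win=np.zeros(b.shape,bool); win[205:315,150:290]=1
roi=np.zeros(b.shape,bool);roi[255:300,195:245]=1
masks=dict(blue=win&(b>r+40)&(b>g+25),steel=roi&(abs(g-r)<22)&(r>75)&(abs(b-r)<30))
def quad(m):
    cs,_=cv2.findContours(m.astype(np.uint8),cv2.RETR_EXTERNAL,cv2.CHAIN_APPROX_NONE);k=max(cs,key=cv2.contourArea)
    h=k[:,0].astype(float); q=cv2.boxPoints(cv2.minAreaRect(k)); q=cv2.approxPolyDP(k,5,True)[:,0].astype(float)
    L=[]
    for i in range(len(q)):
        a,e=q[i],q[(i+1)%len(q)]-q[i]; n=np.linalg.norm(e); t=(h-a)@e/n**2; d=abs((h-a)@np.array([-e[1],e[0]])/n)
        s=h[(t>.12)&(t<.88)&(d<2)]; v=cv2.fitLine(s.astype(np.float32),cv2.DIST_HUBER,0,.01,.01)[:,0]; L.append(v)
    out=[]
    for i in range(len(L)):
        A,B=L[i-1],L[i]; s=np.linalg.solve(np.c_[A[:2],-B[:2]],B[2:]-A[2:]); out.append(A[2:]+s[0]*A[:2])
    return np.array(out)
Q={k:quad(m) for k,m in masks.items()}
for k,(zr,zf) in dict(blue=(.1289,.0935),steel=(.0429,.0075)).items():
    q=Q[k]; print(k,q.round(1).tolist())
    # scan view: top-left, top-right in image = far end of the x axis (ridge or foot)
    print(" ridge z",[(1000*onz(C["scene"],*p,zr)).round(1).tolist() for p in q]);print(" foot z",[(1000*onz(C["scene"],*p,zf)).round(1).tolist() for p in q])
```

```text
blue [[230.10000610351562, 223.3000030517578], [191.3000030517578, 231.1999969482422], [198.10000610351562, 259.79998779296875], [235.3000030517578, 252.0]]
 ridge z [[502.0, -134.2, 128.9], [484.3, -194.9, 128.9], [549.8, -211.4, 128.9], [566.1, -156.6, 128.9]]
 foot z [[464.3, -121.0, 93.5], [445.4, -185.5, 93.5], [515.0, -203.1, 93.5], [532.4, -144.8, 93.5]]
steel [[229.39999389648438, 261.8999938964844], [207.3000030517578, 266.79998779296875], [213.5, 293.8999938964844], [235.5, 289.0]]
 ridge z [[500.3, -147.4, 42.9], [489.7, -184.6, 42.9], [551.6, -201.2, 42.9], [562.2, -166.2, 42.9]]
 foot z [[467.5, -136.6, 7.5], [456.2, -175.8, 7.5], [521.6, -193.4, 7.5], [532.6, -156.5, 7.5]]
```

Steel minus blue is about (+2, −1.2) mm, from ridge and foot lines in the same view. Yaws agree within 1°. I'll correct and lower part-way.

Request:
carry_out(
  increments=[2,-1.2,-10,0,0,0,0,0,-15,0,0,0,0,0,-15,0,0,0,0,0,-12,0,0,0,0,0,-10,0,0,0,0,0,-6,0,0,0,0,0,-4,0,0,0,0,0,0,0,0,0],
)

```text
clock: 7.35
position: [0.4952, -0.1658, 0.0297]
ee_rot: [-0.444, -3.11, -0.0]
force: [0.5, -0.1, -0.5]
width: 0.69
gripper_force: 20.0
```

Run:
```python
from h import *
s=readout.observe(); print(s["clock"],s["position"],s["force"])
a=[grab(n,f"pics/{n}3.png")[0] for n in("scene","side")]
def crop(im,x,y,w=80,h=60): return cv2.resize(im[y-h//2:y+h//2,x-w//2:x+w//2],(400,300),interpolation=cv2.INTER_CUBIC)
m=np.vstack([crop(a[0],221,272),crop(a[1],360,210)])
cv2.imwrite("pics/m3.png",m[:,:,::-1])
```

```text
7.35 [ 0.49523396 -0.16581038  0.02968243] [ 0.49241176 -0.11357423 -0.46490995]
```

View pics/m3.png

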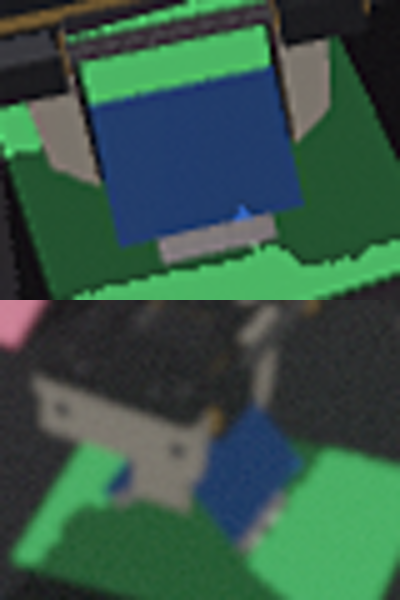

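The scene crop shows the blue foot line at (121,246)–(302,205), its ridge at (93,105)–(270,68), and the steel foot at (163,263)–(277,232) below. There is no contact yet. Checking the offset.

Run:
```python
from m import *
u=np.array([.96,-.281]);a=np.array([.281,.96]);O=np.array([495.,-165.])
for n,l,z in(("bridge",[(93,105),(270,68)],.0567),("bfoot",[(121,246),(302,205)],.0213),("sfoot",[(163,263),(277,234)],.0075)):
    for p in l:
        w=1000*onz(C["scene"],181+(p[0]+.5)/5-.5,242+(p[1]+.5)/5-.5,z)[:2]-O; print(n,"perp",(w@u).round(1),"along",(w@a).round(1))
```

```text
bridge perp -0.0 along -31.8
bridge perp 0.4 along 29.3
bfoot perp 34.3 along -32.7
bfoot perp 34.3 along 30.1
sfoot perp 34.0 along -20.4
sfoot perp 32.7 along 19.9
```

Request:
carry_out(
  increments=[-0.3,0.8,0,0,0,0,0,0,-2,0,0,0,0,0,-1.5,0,0,0,0,0,-1,0,0,0,0,0,0,0,0,0],
)

```text
clock: 8.07
position: [0.4948, -0.165, 0.0251]
ee_rot: [-0.444, -3.11, -0.0]
force: [0.1, 0.1, -1.1]
width: 0.694
gripper_force: 20.0
```

Request:
carry_out(
  increments=[0,0,-0.5,0,0,0,0,0,-0.5,0,0,0,0,0,0,0,0,0],
)

```text
clock: 8.45
position: [0.4949, -0.165, 0.0242]
ee_rot: [-0.444, -3.11, -0.0]
force: [0.4, -0.1, -0.7]
width: 0.695
gripper_force: 20.0
```

Request:
carry_out(
  increments=[0,0,-0.5,0,0,0,0,0,0,0,0,0],
)

```text
clock: 8.7
position: [0.4949, -0.165, 0.0237]
ee_rot: [-0.444, -3.11, -0.0]
force: [-0.8, -0.4, -0.8]
width: 0.688
gripper_force: 20.0
```

Request:
carry_out(
  increments=[0,0,-0.4,0,0,0,0,0,0,0,0,0],
)

```text
clock: 8.95
position: [0.4949, -0.165, 0.0233]
ee_rot: [0.444, 3.11, 0.0]
force: [0.2, 0.7, -0.6]
width: 0.691
gripper_force: 20.0
```

Request:
carry_out(
  increments=[0,0,-0.3,0,0,0,0,0,0,0,0,0],
)

```text
clock: 9.2
position: [0.495, -0.165, 0.0231]
ee_rot: [0.444, 3.11, 0.0]
force: [1.1, 0.1, -0.9]
width: 0.698
gripper_force: 20.0
```

Request:
carry_out(
  increments=[0,0,-0.3,0,0,0,0,0,0,0,0,0],
)

```text
clock: 9.45
position: [0.4951, -0.165, 0.0229]
ee_rot: [0.444, 3.11, 0.0]
force: [0.7, 0.8, 2.9]
width: 0.693
gripper_force: 20.0
```

Request:
carry_out(
  increments=[0,0,-0.4,0,0,0,0,0,0,0,0,0],
)

```text
clock: 9.7
position: [0.4952, -0.165, 0.0228]
ee_rot: [0.444, 3.109, 0.0]
force: [-1.8, 0.4, 7.5]
width: 0.693
gripper_force: 20.0
```

Contact at the expected height (22.8 mm against 23.0 expected), so it is seated. Releasing gently and retreating.

Request:
carry_out(
  increments=[0,0,0.3,0,0,0,0,0,0,0,0,0],
  newtons=3,
)

```text
clock: 9.95
position: [0.4951, -0.1651, 0.0228]
ee_rot: [0.444, 3.11, -0.0]
force: [-0.3, 0.3, 4.4]
width: 0.699
gripper_force: 3.0
```

Request:
carry_out(
  increments=[0,0,0,0,0,0,0,0,0,0,0,0,0,0,0,0,0,0,0,0,0,0,0,0],
  grip=0.05,
)

```text
clock: 10.45
position: [0.4949, -0.165, 0.0226]
ee_rot: [-0.444, -3.11, -0.0]
force: [1.3, 0.1, 0.6]
width: 0.948
gripper_force: 0.0
```

Request:
carry_out(
  increments=[0,0,3,0,0,0,0,0,10,0,0,0,0,0,20,0,0,0,0,0,30,0,0,0,0,0,40,0,0,0,0,20,40,0,0,0,0,40,20,0,0,0,0,50,0,0,0,0,0,50,0,0,0,0,0,40,0,0,0,0,0,0,0,0,0,0],
)

```text
clock: 11.82
position: [0.4948, 0.0386, 0.1863]
ee_rot: [0.436, 3.111, 0.002]
force: [-0.6, -0.2, -0.6]
width: 0.949
gripper_force: 0.0
```

Run:
```python
from h import *
s=readout.observe(); print(s["clock"],s["position"],s["force"])
a=[grab(n,f"pics/{n}4.png")[0] for n in("scene","side")]
def crop(im,x,y,w=80,h=60): return cv2.resize(im[y-h//2:y+h//2,x-w//2:x+w//2],(400,300),interpolation=cv2.INTER_CUBIC)
m=np.vstack([np.hstack([crop(a[0],221,272),crop(a[1],360,210)]),np.hstack([cv2.resize(a[0],(400,300)),cv2.resize(a[1],(400,300))])])
cv2.imwrite("pics/m4.png",m[:,:,::-1])
```

```text
11.825 [0.49475278 0.03860002 0.18634395] [-0.62532493 -0.16207983 -0.57742123]
```

View pics/m4.png

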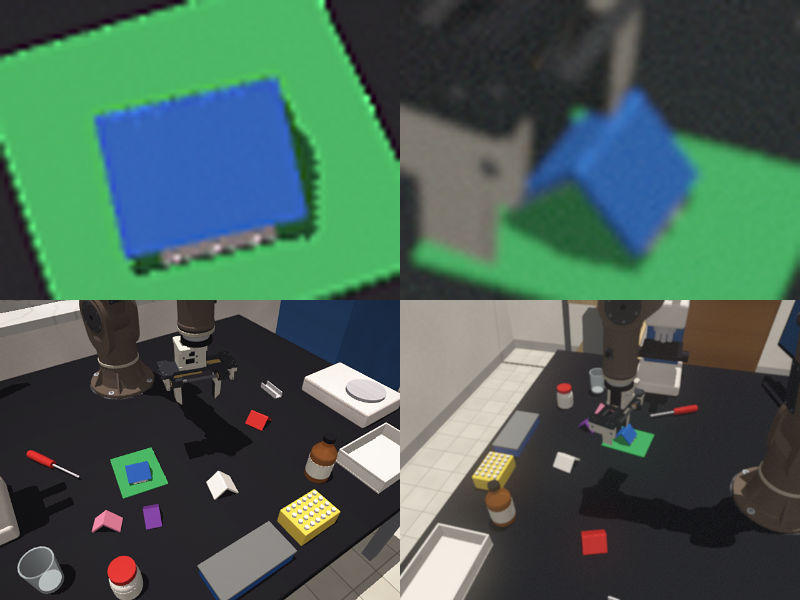

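Blue sits flat on the steel, with even overhang at both ends (steel foot at cols 163–277 inside blue's 127–308). Red and white are untouched and the arm is clear, so I'm handing in.

```bash
python3 -c "
from cell import arm
print(arm.sign_off())"
```

```text
the job is handed in; nothing more can be done
None
```

The blue guard is nested over the steel angle on the mat, ridge on ridge and covering it end to end, and the job was handed in at about 12 s; the last pictures show the red and white guards undisturbed.

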